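Close the sample incubator and start it

TASK

Using only your fingertips, push the two blue sliding covers of the bench incubator fully shut so that they meet in the middle, and only then press the green start button all the way down and let it go. Do not press the red button, do not grip or lift anything, and leave the tubes, jar and cup where they stand; finish with the hand clear and both covers still fully shut.

Things in the scene. Friction and masses are not known exactly. Their poses are not given: they have to be found in the camera images.
- incubator: White bench incubator, fixed, 250 (x) x 460 (y) x 120 mm high. Origin: centre of its underside; at yaw 0 x points away from the robot, y left. Deck at z = 120 mm, flat and free outside the covers' outer ends; chamber in it 150 x 210 mm centred at x = 30, y = 0, floor at z = 40. Covers slide along y between 6 mm high rails at x = -50 and 118. Level control strip at x = -125 to -55.
- cover_left (a joint): Opening of the left (+y) cover, m: 0 = fully shut (inner edge in the incubator's middle, at a hard stop), grows towards the incubator's +y, up to 0.09. About 2 N of friction, no spring, stays where left. A solid blue slab with a flat grey-framed window, 160 (x) x 120 (y) x 26 mm high, 1 mm above the deck; too broad to grip.
- cover_right (a joint): Opening of the right cover (-y side), m: the mirror image: 0 = fully shut, grows as it slides towards the incubator's -y, to 0.09 at most. Same size and friction.
- cover_left_edge (a point): Centre of the left cover's outer (+y) end face, 14 mm above the deck; moves with the cover; axes as the incubator's. The end face is flat, 160 mm wide and 26 mm high. Pushing it towards the incubator's -y shuts the cover; shut, this point is 120 mm from the incubator's middle.
- cover_right_edge (a point): Centre of the right cover's outer (-y) end face, 14 mm above the deck; moves with the cover; axes as the incubator's. Pushing it towards the incubator's +y shuts the cover; shut, this point is 120 mm from the incubator's middle.
- start_button_top (a point): Centre of the top of the green start button: a round push button 28 mm across, its top 22 mm above the deck and 10 mm above its round black housing (44 mm across), pressed straight down, at x = -88, y = -60 mm on the incubator. Springs back when let go.
- start_button (a joint): Travel of the green start button, m: 0 = up, 0.006 = all the way down; fully down takes 5 N.
- stop_button_top (a point): Centre of the top of the red stop button, alike, at x = -88, y = -140 mm on the incubator (80 mm from the green one). Not to be pressed.
- stop_button (a joint): Travel of the red stop button, m: 0 = up, 0.006 = all the way down.
- tube_block: Bystander: loose aluminium block with six orange-capped tubes, 70 x 100 x 66 mm high, standing on the chamber floor, its top 14 mm below the deck. Origin: centre of its underside.
- sample_cup: Bystander: loose yellow sample cup with a lid, 44 mm across, 44 mm high, standing on the left part of the control strip. Origin: centre of its underside.
- sample_jar: Bystander: loose amber jar with a brass lid, about 68 mm across, 75 mm high, on the table to one side of the incubator. Origin: centre of its underside.
- tube_rack: Bystander: loose blue rack with eight white-capped tubes, 70 x 130 x 79 mm high, on the table to the other side. Origin: centre of its underside.

How it is judged:
By the outcome, as a careful person would: the job done as asked, in the order asked, and still so for the second after the job is handed in, with the robot touching nothing.
It also fails if it takes over 53 s, if anything falls off the work surface, if the arm or the gripper's body presses on something with over 40 N, if the wrist force passes 120 N, or if a joint passes its speed limit or range.

ROBOT

A 6-joint arm with a two-finger parallel gripper is mounted at the origin on the work surface. World frame = base frame: x ahead of the robot, y to its left, z up, the work surface at z = 0. Lengths are in m, angles in rad, forces in N, time in s.
With the tool pointing down it reaches from about 0.35 to 0.925 m from the base axis. Payload 6.4 kg.
Tool frame: the origin (TCP) lies on the front face of the gripper's body, between the roots of the fingers; the fingertips stand 97 mm ahead of it and the grasp point (between the pads) lies 78 mm ahead of it (manip.finger_overhang is the z of the fingertips in the tool frame, in m); z points along the fingers, y is the line along which they close (so a half turn about z gives the same grasp; the last joint's range is limited). The gripper opens to 94 mm and grips with 3 to 60 N. Pads are 16 mm wide; open, the fingers measure 119 mm over their backs; the gripper's body (75 mm by 177 mm) begins 78 mm behind the grasp point.
Start: joints at [-0.174, 0.245, 1.558, -0, 1.339, -0.174], TCP at [0.65, 0, 0.303] pointing down, gripper open.
Joint ranges: [-3.13, 3.13], [-1.02, 2.26], [0.13, 2.54], [-0.95, 4.09], [0.21, 2.88], [-2.74, 2.74]. Speed limits (rad/s): [2.57, 2.57, 3.14, 3.14, 3.14, 3.14].

INTERFACE

Orientations are given as a unit quaternion [x, y, z, w].
In Python, from cell import manip gives the robot as it stands. Calls block until the motion is done:
- manip.move_pose(position, orientation): joint-space move of the TCP to a pose.
- manip.move_straight(position, rot=None, v=0.15, contact_N=None): straight line of the TCP; rot=None keeps the orientation; v is the mean speed in m/s. With contact_N (N) it stops when the force on the tool has changed by that much, and returns True; else False.
- manip.move_joints(angles): joint-space move.
- manip.grip(opening, newtons=None): opening from 0.0 (shut) to 1.0 (fully open); newtons is the grip in N (None keeps the last); returns when the fingers have stopped.
- manip.hold(seconds).
- manip.inverse_kinematics(position, orientation): joint angles nearest the present ones, or None.
- manip.sense(): the state.
- manip.camera(name): name is "scene" or "side" or "wrist"; returns the picture (420x560x3 uint8, blue, green, red); there is no depth.
- manip.camera_info(name): a dict with "fx", "fy", "cx", "cy" (pixels), "R" (3x3) and "t" (3): a world point X has camera coordinates R X + t. Camera axes: x right, y down, z forward; pixel columns grow to the right and rows downward; lengths in m; the calibration is good to about 2 mm. A picture is of the moment at which its call begins: read the wrist's pose just before it. camera_info takes no time and is no camera call; for the wrist camera it gives the pose at the moment of the call.
A pose or a line that the arm cannot do raises manip.IKError and nothing moves.
- manip.close_job(): hands the job in; it is judged then, once.
The state is a dict: "time": time; "joints": joint angles; "dq": joint speeds; "effort": joint torques, N m; "tool_pos": TCP position; "eef_rot": TCP orientation; "wrist_force": force on the tool from outside, world axes, zero at the start; "moment": the same for the moment, N m; "finger_gap": opening from 0.0 (shut) to 1.0 (fully open); "gripper_force": force on a finger pad.
Only numpy, scipy, OpenCV 4.12 (cv2) and the standard library are available. Lean on these libraries where they do the work, as an engineer would, in place of code of your own. Each camera call takes 0.05 s, during which the arm holds its last target. There are 200 camera calls.

## Working session

There is one attempt and no reset: what is moved stays moved. The work goes in short steps, each a Python script; the robot and the scene stay as the last script left them, time stands still between calls to the robot, and variables do not carry over. Pictures are saved under pics/ and viewed, at most 10 in all, crops included, and the job is handed in when it is done.

```bash
mkdir -p pics; python3 - <<'E'
from cell import manip
import cv2,numpy as np
for n in("scene","side","wrist"):
    i=manip.camera_info(n);cv2.imwrite(f"pics/{n}0.png",manip.camera(n));print(n,i)
print(manip.sense()["time"],manip.sense()["eef_rot"])
E
```

```text
scene {'fx': 494.50682270850734, 'fy': 494.50682270850734, 'cx': 278.4818862378519, 'cy': 205.43782527863428, 'R': array([[ 3.54953200e-01,  9.34883932e-01,  5.08959132e-04],
       [ 8.02885193e-01, -3.04557426e-01, -5.12464771e-01],
       [-4.78940073e-01,  1.82309646e-01, -8.58708099e-01]]), 't': array([-0.18020872, -0.37286602,  1.68891538])}
side {'fx': 385.0154800457572, 'fy': 385.0154800457572, 'cx': 278.02937832549304, 'cy': 211.78712506899268, 'R': array([[ 0.91415459, -0.4052879 , -0.00794351],
       [-0.2466617 , -0.54059816, -0.80430817],
       [ 0.32168213,  0.73722137, -0.59415929]]), 't': array([-0.48823318,  0.24223947,  0.91534888])}
wrist {'fx': 320.4897083191273, 'fy': 320.4897083191273, 'cx': 278.31692791558237, 'cy': 207.9314262251475, 'R': array([[ 9.99999296e-01,  1.70889284e-04, -1.17380801e-03],
       [ 4.84566425e-04, -9.62084830e-01,  2.72749968e-01],
       [-1.08269283e-03, -2.72750344e-01, -9.62084236e-01]]), 't': array([-0.64944024, -0.02858375,  0.3919639 ])}
0.15 [ 7.07102848e-01  7.07110350e-01 -4.09337084e-04 -5.89218002e-04]
```

View pics/scene0.png

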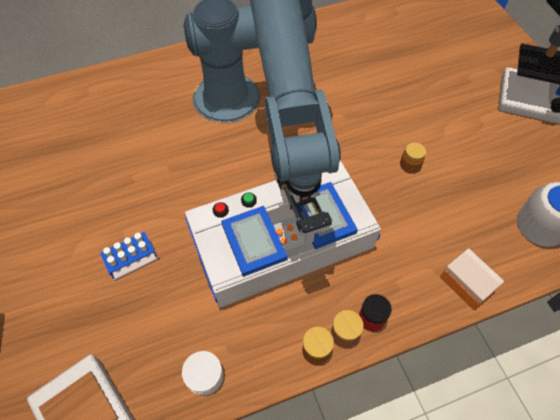

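View pics/wrist0.png

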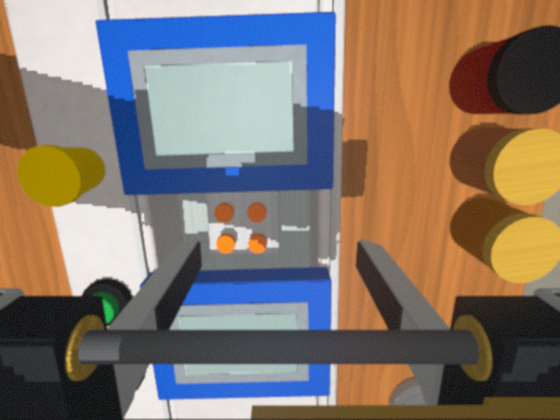

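View pics/side0.png

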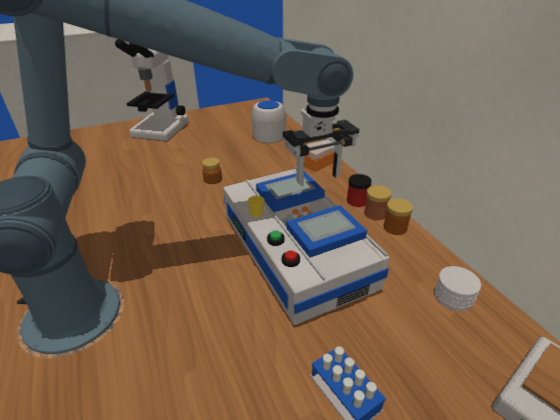

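The scene picture shows the incubator at about (190–380, 170–300), with the red button at (220,209) and the green one at (249,199). The wrist picture shows both covers open, with the yellow cup at left (50,175). I'll enlarge crops to read exact pixels.

```bash
python3 - <<'E'
import cv2
a=cv2.imread("pics/scene0.png")[160:305,185:385];cv2.imwrite("pics/sc.png",cv2.resize(a,None,fx=4,fy=4,interpolation=cv2.INTER_CUBIC))
a=cv2.imread("pics/side0.png")[165:315,215:390];cv2.imwrite("pics/si.png",cv2.resize(a,None,fx=4,fy=4,interpolation=cv2.INTER_CUBIC))
E
```

```text
(no output)
```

View pics/sc.png

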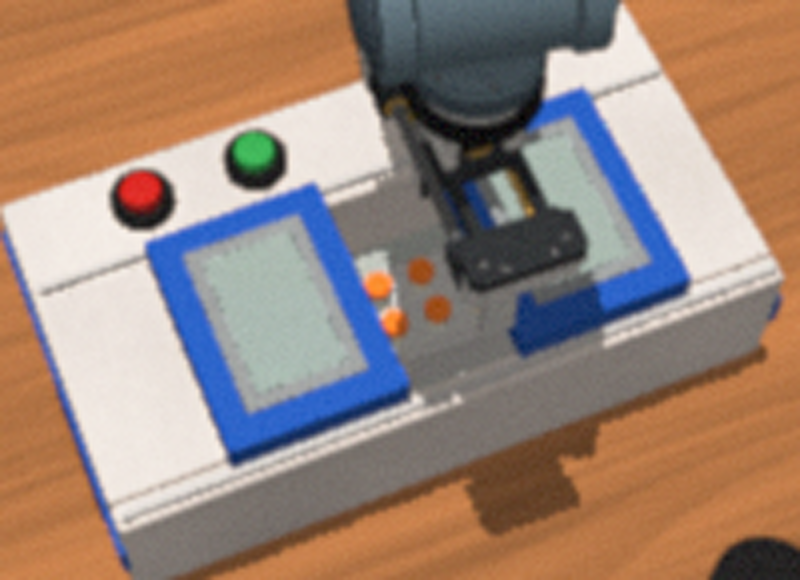

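View pics/si.png

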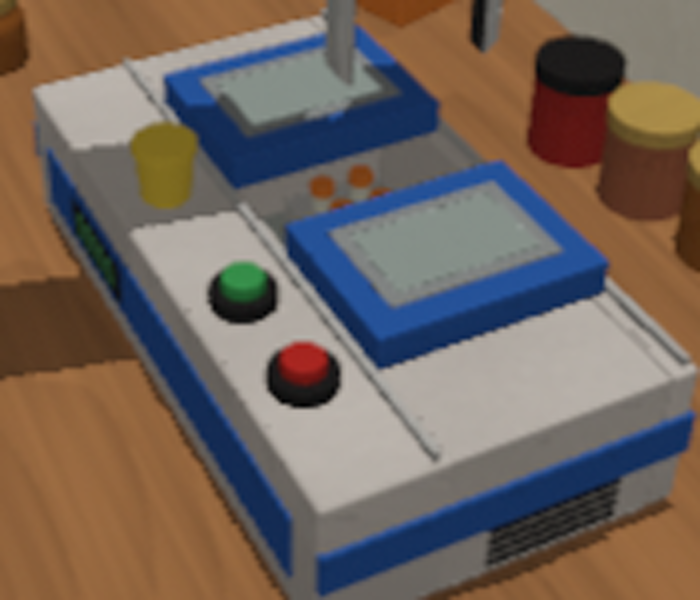

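The crops show deck corners, button tops and cover corners clearly (scene crop: red (142,192), green (254,150), right cover outer corners (148,243)/(232,458), left cover outer corners (585,92)/(688,284)). Next I fit the pose and openings to both views.

```bash
cat > fit.py <<'E'
from cell import manip
import numpy as np
from scipy.optimize import least_squares
O=[("scene",185,160),("side",215,165)]
C={n:manip.camera_info(n) for n,_,_ in O}
# cam, local point (x, y, z), opening sign(0 none, 1 left, -1 right), crop px
c=lambda cam,x,y,z,s,u,v:(cam,x,y,z,s,u,v)
N,F=-.080,.080
D=[c(0,-.125,-.23,.12,0,4,207),c(0,.125,-.23,.12,0,124,525),c(0,.125,.23,.12,0,782,280),
c(0,-.088,-.06,.142,0,254,150),c(0,-.088,-.14,.142,0,142,192),
c(1,-.125,-.23,.12,0,318,513),c(1,.125,-.23,.12,0,693,370),c(1,-.125,.23,.12,0,37,92),
c(1,-.088,-.06,.142,0,243,279),c(1,-.088,-.14,.142,0,303,361),
c(0,N,-.12,.147,-1,148,243),c(0,F,-.12,.147,-1,232,455),c(0,N,0,.147,-1,317,186),c(0,F,0,.147,-1,408,382),
c(0,N,.12,.147,1,585,92),c(0,F,.12,.147,1,688,280),
c(1,N,0,.147,-1,288,232),c(1,F,0,.147,-1,502,165),c(1,F,-.12,.147,-1,606,262),c(1,N,-.12,.147,-1,380,338),
c(1,N,.12,.147,1,168,77),c(1,F,0,.147,1,437,103)]
def res(p):
    X,Y,a,qL,qR,cx=p;r=[]
    for k,x,y,z,s,u,v in D:
        if s:x+=cx;y+=qL if s>0 else -qR
        w=[X+np.cos(a)*x-np.sin(a)*y,Y+np.sin(a)*x+np.cos(a)*y,z]
        n,x0,y0=O[k];i=C[n];q=i["R"]@w+i["t"]
        r+=[i["fx"]*q[0]/q[2]+i["cx"]-(x0+(u+.5)/4-.5),i["fy"]*q[1]/q[2]+i["cy"]-(y0+(v+.5)/4-.5)]
    return np.array(r)
s=least_squares(res,[.65,0,0,.05,.05,.03],loss="soft_l1")
if __name__=="__main__":
    print(s.x.round(4),np.degrees(s.x[2]));print(res(s.x).reshape(-1,2).round(1).tolist())
E
python3 fit.py
```

```text
[ 0.5795 -0.0195  0.0248  0.0411  0.0314  0.0345] 1.4219437051731052
[[-1.9, -1.4], [-2.4, 1.4], [0.9, -0.6], [-0.3, -1.1], [-0.8, -1.8], [0.1, -0.5], [2.4, -0.5], [-0.8, -1.8], [0.3, -1.6], [0.3, -1.8], [-1.4, -1.0], [-1.1, -0.6], [-0.3, -1.8], [0.6, 0.6], [-0.8, -1.4], [0.3, 0.1], [-0.4, -2.7], [0.5, -2.2], [1.7, -0.6], [0.1, -0.2], [-0.2, -1.0], [2.5, -0.2]]
```

```bash
cat > h.py <<'E'
from cell import manip
import numpy as np, cv2
from scipy.spatial.transform import Rotation as Ro
X,Y,A=.5795,-.0195,.0248
ROT=(Ro.from_euler("z",A)*Ro.from_quat([.7071068,.7071068,0,0])).as_quat()
L=manip.finger_overhang
def W(x,y,z): # local tip -> world TCP
    return [X+np.cos(A)*x-np.sin(A)*y,Y+np.sin(A)*x+np.cos(A)*y,z+L]
def loc():
    s=manip.sense();d=np.array(s["tool_pos"])-[X,Y,L]
    return (Ro.from_euler("z",-A).apply(d)).round(4),np.round(s["wrist_force"],1),round(s["time"],2)
E
python3 - <<'E'
from h import *
manip.grip(0.0)
manip.move_pose(W(.034,.195,.20),ROT)
print(manip.move_straight(W(.034,.195,.132),v=.1,contact_N=8),loc())
print(manip.move_straight(W(.034,.11,.132),v=.04,contact_N=12),loc())
cv2.imwrite("pics/L.png",manip.camera("scene"))
E
```

```text
False (array([0.0344, 0.195 , 0.1327]), array([-0.1, -0.3,  0.2]), 3.15)
True (array([0.034 , 0.1292, 0.1318]), array([-0.3,  2.9,  2.2]), 4.65)
```

View pics/L.png

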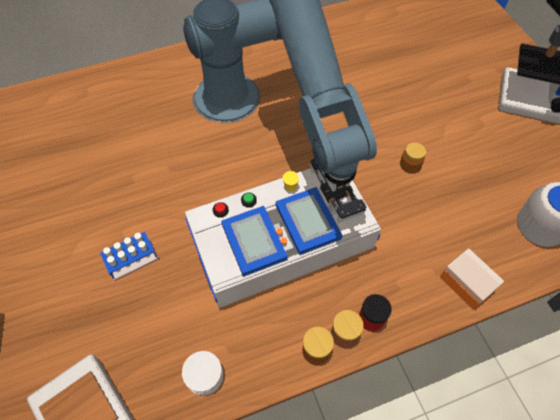

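The left cover has moved in, stopping at local y≈129 mm against an expected 128. I'll press once more to confirm the hard stop, then do the right cover.

```bash
python3 - <<'E'
from h import *
print(manip.move_straight(W(.034,.115,.132),v=.02,contact_N=18),loc())
manip.move_straight(W(.034,.16,.132),v=.1)
manip.move_straight(W(.034,.16,.20),v=.15)
manip.move_straight(W(.034,-.188,.20),v=.2)
print(manip.move_straight(W(.034,-.188,.132),v=.1,contact_N=8),loc())
print(manip.move_straight(W(.034,-.105,.132),v=.04,contact_N=15),loc())
print(manip.move_straight(W(.034,-.11,.132),v=.02,contact_N=18),loc())
manip.move_straight(W(.034,-.16,.132),v=.1)
manip.move_straight(W(.034,-.16,.20),v=.15)
manip.move_straight(W(-.05,-.09,.215),v=.2)
i=manip.camera_info("wrist");cv2.imwrite("pics/w2.png",manip.camera("wrist"));
np.save("w2.npy",np.c_[i["R"],i["t"]])
print(loc())
for x,y,z in((-.088,-.06,.142),(-.088,-.14,.142),(.034,.12,.147),(.034,-.12,.147),(.114,0,.147),(-.046,0,.147)):
    q=i["R"]@(np.array(W(x,y,z))-[0,0,L])+i["t"];print((x,y),q[:2]/q[2]*i["fx"]+[i["cx"],i["cy"]])
E
```

```text
True (array([0.0336, 0.1283, 0.1311]), array([0.1, 1.2, 1.1]), 5.11)
False (array([ 0.0343, -0.1882,  0.1326]), array([-0.5,  0.5,  0.4]), 8.9)
True (array([ 0.0338, -0.1303,  0.1319]), array([-0.3, -1.5,  1.3]), 10.28)
True (array([ 0.0336, -0.1293,  0.1316]), array([ 0.1, -2. ,  1.4]), 10.76)
(array([-0.0496, -0.0905,  0.2145]), array([ 0.4, -0.6,  0.7]), 12.56)
(-0.088, -0.06) [230.59037809 180.50704535]
(-0.088, -0.14) [234.35926187 271.3895309 ]
(0.034, 0.12) [ 411.9638017  -100.15617212]
(0.034, -0.12) [378.86463536 252.55502966]
(0.114, 0) [502.58345397 101.09383185]
(-0.046, 0) [283.66270689 101.06432175]
```

View pics/w2.png

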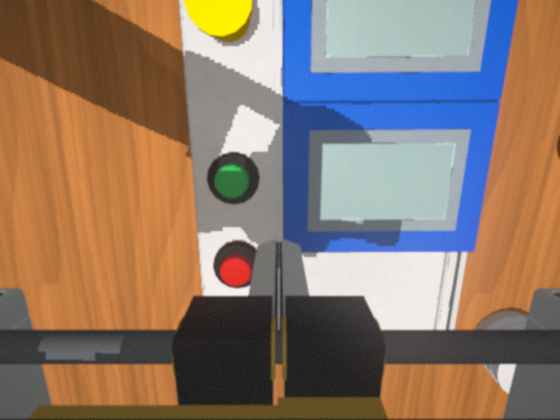

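The wrist picture shows the covers meeting at the seam on row ~101, with green at (232,180) within 2 px of the prediction and red at (236,268). A zoom on the seam will confirm before pressing.

```bash
python3 - <<'E'
import cv2
a=cv2.imread("pics/w2.png")[75:130,270:510];cv2.imwrite("pics/seam.png",cv2.resize(a,None,fx=3.3,fy=6,interpolation=cv2.INTER_NEAREST))
print(a[20:34,[60,120,180]].mean(1).round().tolist())
E
```

```text
[[225.0, 112.0, 48.0], [225.0, 113.0, 49.0], [225.0, 114.0, 51.0], [222.0, 111.0, 45.0], [214.0, 107.0, 47.0], [192.0, 94.0, 41.0], [175.0, 88.0, 44.0], [178.0, 88.0, 38.0], [205.0, 99.0, 42.0], [220.0, 108.0, 44.0], [224.0, 113.0, 49.0], [224.0, 114.0, 48.0], [223.0, 111.0, 46.0], [213.0, 107.0, 46.0]]
```

View pics/seam.png

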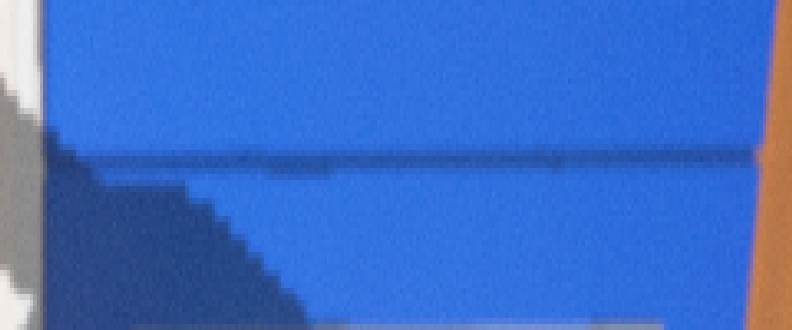

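The seam is a thin dark line about 1–2 mm wide, which could be a residual gap. I'll re-push both covers more firmly and compare.

```bash
python3 - <<'E'
from h import *
def push(s):
    manip.move_straight(W(.034,s*.16,.20),v=.2)
    manip.move_straight(W(.034,s*.16,.132),v=.12)
    for f in (15,30,30):
        r=manip.move_straight(W(.034,s*.115,.132),v=.03,contact_N=f);print(s,r,loc())
    manip.move_straight(W(.034,s*.16,.132),v=.1)
    manip.move_straight(W(.034,s*.16,.20),v=.2)
push(-1);push(1)
manip.move_straight(W(-.05,-.09,.215),v=.2)
a=manip.camera("wrist");cv2.imwrite("pics/w3.png",a);print(a[95:109,[330,390,450]].mean(1).round().tolist(),loc())
E
```

```text
-1 True (array([ 0.0339, -0.1285,  0.1318]), array([ 0.2, -2.3,  1.4]), 15.03)
-1 True (array([ 0.0338, -0.1271,  0.1318]), array([ 0.9, -3.3,  0.5]), 15.38)
-1 True (array([ 0.0337, -0.1256,  0.1319]), array([-0.1, -2. ,  0.1]), 15.71)
1 True (array([0.0339, 0.1329, 0.1318]), array([0.3, 2.5, 1.5]), 20.12)
1 True (array([0.0337, 0.1312, 0.1318]), array([0. , 1.8, 1.6]), 20.51)
1 True (array([0.0335, 0.1296, 0.1318]), array([0.6, 2.8, 1.7]), 20.88)
[[224.0, 113.0, 48.0], [224.0, 111.0, 48.0], [224.0, 114.0, 48.0], [225.0, 115.0, 50.0], [224.0, 112.0, 46.0], [218.0, 108.0, 46.0], [208.0, 105.0, 47.0], [182.0, 91.0, 38.0], [169.0, 85.0, 40.0], [181.0, 90.0, 41.0], [205.0, 100.0, 44.0], [221.0, 110.0, 47.0], [223.0, 112.0, 48.0], [221.0, 109.0, 46.0]] (array([-0.0498, -0.0893,  0.2148]), array([-0.6,  0.5, -0.5]), 23.33)
```

```bash
cat > m.py <<'E'
from h import *
def meas(im,P):
    i=manip.camera_info("wrist");R,t=P[:,:3],P[:,3]
    def bp(u,v,z):
        d=R.T@np.array([(u-i["cx"])/i["fx"],(v-i["cy"])/i["fy"],1]);o=-R.T@t
        w=o+d*(z-o[2])/d[2];return Ro.from_euler("z",-A).apply(w-[X,Y,0])[:2]*1e3
    b,g,r=[im[...,k].astype(float) for k in range(3)]
    out={}
    for n,m in(("green",(g>1.5*r)&(g>1.5*b)&(g>60)),("red",(r>3*g)&(r>3*b)&(r>120))):
        m=m.astype(np.uint8);m[:, :190]=0;m[:,280:]=0
        u,v,w,h=cv2.boundingRect(m);out[n]=bp(u+w/2-.5,v+h/2-.5,.142).round(1)
    S=[];E=[]
    for u in range(385,480,5):
        c=b[85:120,u];k=np.clip(c[:5].mean()-10-c,0,None);v=85+(k*np.arange(35)).sum()/k.sum();S.append(bp(u,v,.147))
    for u in range(390,465,5): # blue -> white deck, via red channel
        c=r[235:275,u];th=(c.min()+c.max())/2;k=np.where((c[:-1]<th)&(c[1:]>=th))[0]
        if len(k):k=k[0];E.append(bp(u,235+k+(th-c[k])/(c[k+1]-c[k]),.121))
    out["seam y"]=np.median(S,0).round(1);out["edge"]=np.median(E,0).round(1),np.std(E,0).round(2)
    return out
E
python3 - <<'E'
from m import *
i=manip.camera_info("wrist");P3=np.c_[i["R"],i["t"]]
for f,P in(("w2",np.load("w2.npy")),("w3",P3)):print(f,meas(cv2.imread(f"pics/{f}.png"),P))
E
```

```text
w2 {'green': array([-87.7, -59.6]), 'red': array([ -87.4, -140.1]), 'seam y': array([61.,  0.]), 'edge': (array([  85.2, -130.2]), array([19.94,  0.86]))}
w3 {'green': array([-87.6, -60.1]), 'red': array([ -87.3, -139.6]), 'seam y': array([61.5,  0.2]), 'edge': (array([  85.7, -130.1]), array([19.96,  0.28]))}
```

```bash
python3 - <<'E'
from m import *
def push(s):
    manip.move_straight(W(.034,s*.145,.20),v=.25)
    manip.move_straight(W(.034,s*.145,.132),v=.15)
    for k in range(20):
        manip.move_straight(W(.034,s*(.1335-.0007*k),.132),v=.03);l=loc()
        print(s,k,round(.1335-.0007*k,4),l[0][1],l[1],l[2])
        if abs(l[1][1])>15:break
    manip.move_straight(W(.034,s*.145,.132),v=.1)
    manip.move_straight(W(.034,s*.145,.20),v=.2)
push(1);push(-1)
manip.move_straight(W(-.05,-.09,.215),v=.25)
manip.hold(.1)
i=manip.camera_info("wrist");a=manip.camera("wrist");cv2.imwrite("pics/w4.png",a);print(meas(a,np.c_[i["R"],i["t"]]),loc())
print(a[95:109,[330,390,450]].mean(1).round()[:,0])
E
```

```text
1 0 0.1335 0.1333 [-0.7 -1.5  0.9] 25.62
1 1 0.1328 0.1329 [-0.5  0.9 -0.1] 25.87
1 2 0.1321 0.1321 [-0.  -0.4  0.5] 26.12
1 3 0.1314 0.1314 [-1.   0.4  0.1] 26.37
1 4 0.1307 0.1306 [ 0.8 -0.6  0.4] 26.62
1 5 0.13 0.13 [ 0.   0.3 -0. ] 26.87
1 6 0.1293 0.1296 [ 0.2  3.3 -0.2] 27.12
1 7 0.1286 0.1295 [-0.9  4.1 -0.2] 27.37
1 8 0.1279 0.1293 [ 1.   7.7 -0.2] 27.62
1 9 0.1272 0.1291 [0.5 9.4 1. ] 27.87
1 10 0.1265 0.129 [ 1.5 11.9 -0.8] 28.12
1 11 0.1258 0.1289 [ 0.5 14.1 -0.6] 28.37
1 12 0.1251 0.1287 [ 0.2 16.1 -0.4] 28.62
-1 0 0.1335 -0.1333 [ 0.3 -0.1 -0.8] 31.9
-1 1 0.1328 -0.1329 [ 0.5 -0.1 -0.3] 32.15
-1 2 0.1321 -0.1321 [-0.5 -1.1 -0.9] 32.4
-1 3 0.1314 -0.1314 [ 0.3 -0.4 -0.1] 32.65
-1 4 0.1307 -0.1307 [-0.5 -0.4  0.4] 32.9
-1 5 0.13 -0.13 [-0.3  0.8  0.3] 33.15
-1 6 0.1293 -0.1294 [-0.5 -0.2  0.3] 33.4
-1 7 0.1286 -0.1292 [-0.3 -3.3 -0.8] 33.65
-1 8 0.1279 -0.1291 [ 0.5 -6.8 -1.3] 33.9
-1 9 0.1272 -0.1289 [ 0.6 -8.6 -2.3] 34.15
-1 10 0.1265 -0.1288 [  0.3 -10.2  -3.2] 34.4
-1 11 0.1258 -0.1286 [  0.3 -12.1  -2. ] 34.65
-1 12 0.1251 -0.1285 [  0.2 -14.7  -4. ] 34.9
-1 13 0.1244 -0.1283 [ -0.6 -16.1  -3.2] 35.15
{'green': array([-87.5, -59.7]), 'red': array([ -87.4, -139.6]), 'seam y': array([61.5,  0. ]), 'edge': (array([  85.5, -130.2]), array([19.89,  0.5 ]))} (array([-0.0493, -0.0907,  0.2143]), array([ 0.3, -0. ,  0.1]), 36.71)
[224. 225. 224. 220. 207. 184. 168. 179. 203. 221. 225. 225. 224. 213.]
```

Both covers now meet a firm, linear hard stop (force builds with no cover travel), so they are shut. Now the green button.

```bash
python3 - <<'E'
from h import *
p=(-.0876,-.0598)
manip.move_straight(W(*p,.16),v=.12)
print(manip.move_straight(W(*p,.124),v=.03,contact_N=14),loc())
manip.move_straight(W(*p,.131),v=.05);print(loc())
manip.move_straight(W(*p,.20),v=.12)
manip.move_straight(W(-.05,-.09,.215),v=.2)
cv2.imwrite("pics/end.png",manip.camera("wrist"));print(loc())
E
```

```text
True (array([-0.0875, -0.0598,  0.1362]), array([-1.9, -0. ,  5.1]), 38.28)
(array([-0.087 , -0.0599,  0.1357]), array([-14.4,   5.5,  30. ]), 38.53)
(array([-0.0509, -0.0894,  0.2135]), array([ 0. , -0.1, -0.3]), 39.71)
```

View pics/end.png

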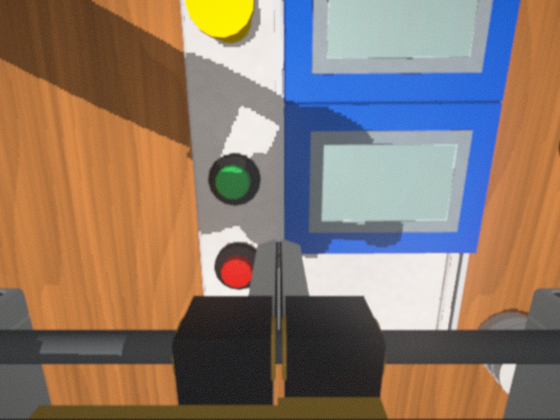

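The button bottomed at tip z≈136 mm, the full 6 mm, under 30 N. It is back up at (233,182), the covers are still shut and the hand is clear.

```bash
python3 -c "
from cell import manip
print(manip.close_job())"
```

```text
the job is handed in; nothing more can be done
None
```

Both covers are shut against their hard stops, the green button was then pressed all the way down and let go, the hand is clear, and the job was handed in at about 40 s; no verdict came back.

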